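# Zigzag the organiser tiers on the windowsill

## Task

Build up the clear organiser in a zigzag on the white-rimmed tier that stands on the sill: put the blue-rimmed tier from the sloping draining rack on it first, open side up, level and in line, shifted lengthwise by one end pocket so that the pocket with the yellow dreidel stays open and its end stands over that pocket's partition. Then put the green-rimmed tier with the spring clip on top, shifted back the other way so that it stands straight above the white-rimmed one. Either tier may be turned end for end; leave the dreidel, dish and lighter where they are.

Things in the scene. Friction and masses are not known exactly. Their poses are not given: they have to be found in the camera images.
- base_tier: clear organiser tier with white rim, fixed to the sill, open side up: 200 (x) x 60 (y) x 34 (z) mm, walls 4; flat lips 8 mm wide turn inward along both long rims; partitions level with the rim 40 mm either side of its middle close off a 60 mm pocket at each end. Origin under its centre, z up. One end pocket holds the dreidel, the other a 14 mm high tealight; which is which varies.
- mid_tier_center (a point): centre (17 mm above its flat underside) of the loose clear tier with blue rim, 0.13 kg, same shape, size and axes as base_tier. It starts on the draining rack, long axis sloping 30 degrees with its own +x end the higher; its z (out of its open side) then leans 30 degrees from vertical.
- top_tier_center (a point): centre (17 mm above its flat underside) of the loose clear tier with green rim, 0.14 kg, same shape, size and axes as base_tier, lying level on the sill. A black spring clip grips the rim at its +x end: 32 mm wide, 27 mm above the rim, reaching 9 mm past the end wall.
- rack: draining rack fixed to the sill: two steel rails, 34 mm wide over both, on a wooden foot 190 x 100 x 6 mm, sloping up 30 degrees towards its +x; a stop at the lower end stands 16 mm above the rails. Origin under the foot's middle; the tier's underside rests 80 mm above it. The tier's long sides are free for the fingers.
- dreidel_center (a point): centre of a yellow silicone dreidel, loose, lying in one end pocket of the white-rimmed tier, 50 mm long, 34 mm wide and high, centre 17 mm above its underside, standing 4 mm above the rim; it marks the pocket to be left open.
- dish: loose white porcelain dish, 100 mm across, 26 mm high; origin under its centre. A bystander.
- lighter: loose matte steel lighter standing upright, 36 x 14 x 69 mm; origin under its centre. A bystander.
Mind the look-alikes: they are no part of the job. Leave any red or turquoise look-alike of the part that bears top_tier_center alone. Leave any red look-alike of the part that bears mid_tier_center alone.

How it is judged:
On the way:
1. the blue-rimmed tier lies level on the white-rimmed one, shifted away from the dreidel's pocket (((x of dreidel_center in the frame of base_tier above 0 m and x of mid_tier_center in the frame of base_tier between -0.075 and -0.045 m) or (x of dreidel_center in the frame of base_tier below 0 m and x of mid_tier_center in the frame of base_tier between 0.045 and 0.075 m)) and y of mid_tier_center in the frame of base_tier between -0.009 and 0.009 m and z of mid_tier_center in the frame of base_tier between 0.047 and 0.055 m and angle between mid_tier_center's own z axis and vertical below 0.06 rad and angle between the x axis of mid_tier_center and the x axis of base_tier, either way round below 0.1 rad and contact force between the fingers and mid_tier below 0.1 N), for 0.2 s.
At the end, for the whole second after the job is handed in: Blue tier on the white one, 60 mm (within 15) along it away from the dreidel; green tier on the blue, open side up, straight above the white within 18 mm lengthwise. Both in line within 9 mm sideways and 0.1 rad, level within 0.06 rad, within 4 mm of resting height, at rest (((x of dreidel_center in the frame of base_tier above 0 m and x of mid_tier_center in the frame of base_tier between -0.075 and -0.045 m) or (x of dreidel_center in the frame of base_tier below 0 m and x of mid_tier_center in the frame of base_tier between 0.045 and 0.075 m)) and y of mid_tier_center in the frame of base_tier between -0.009 and 0.009 m and z of mid_tier_center in the frame of base_tier between 0.047 and 0.055 m and angle between each of mid_tier_center, top_tier_center's own z axis and vertical below 0.06 rad and angle between the x axis of each of mid_tier_center, top_tier_center and the x axis of base_tier, either way round below 0.1 rad and x of top_tier_center in the frame of base_tier between -0.018 and 0.018 m and y of top_tier_center in the frame of base_tier between -0.009 and 0.009 m and z of top_tier_center in the frame of base_tier between 0.081 and 0.089 m and linear speed of each of mid_tier, top_tier below 0.02 m/s); the robot touches nothing.
It fails at once if the dreidel is pushed more than 15 mm (distance of dreidel_center from where it was at the start of the episode above 0.015 m).
It fails at once if the dish is pushed more than 30 mm (distance of dish from where it was at the start of the episode above 0.03 m).
It fails at once if the lighter is pushed more than 30 mm (distance of lighter from where it was at the start of the episode above 0.03 m).
It also fails if it takes over 64 s, if anything falls off the work surface, if the arm or the gripper's body presses on something with over 40 N, if the wrist force passes 120 N, or if a joint passes its speed limit or range.

## Robot

A 6-joint arm with a two-finger parallel gripper is mounted at the origin on the work surface. World frame = base frame: x ahead of the robot, y to its left, z up, the work surface at z = 0. Lengths are in m, angles in rad, forces in N, time in s.
With the tool pointing down it reaches from about 0.375 to 0.975 m from the base axis. Payload 3.8 kg.
Tool frame: the origin (TCP) lies midway between the tips of the shut fingers; the grasp point (between the pads) lies 19 mm behind it; z points along the fingers, y is the direction in which the jaws open and shut (so a half turn about z gives the same grasp; the last joint's range is limited). The gripper opens to 85 mm and grips with 20 to 120 N. Pads are 22 mm wide; open, the fingers measure 114 mm over their backs; the gripper's body (76 mm by 85 mm) begins 54 mm behind the grasp point. The pads swing forward as they close: fully open they stand 13 mm farther back than shut.
Start: joints at [-1.355, 0.264, 1.604, -0, 1.274, -0.037], TCP at [0.169, -0.654, 0.231] pointing down, gripper open.
Joint ranges: [-2.63, 2.63], [-0.94, 2.18], [0.31, 2.57], [-1.31, 4.45], [0, 2.66], [-2.55, 2.55]. Speed limits (rad/s): [2.57, 2.57, 3.14, 3.14, 3.14, 3.14].

## Interface

Orientations are given as a rotation vector (axis times angle).
In Python, from workcell import readout, read_camera, camera_params, bot gives the robot as it stands.
- The arm moves only by the tool apply_moves, never from a script. Its argument "plan" is a list that holds one entry, the list of rows, each a list of 7 numbers: the shift along the tool's x, y, z each as a share of 1000 mm, from -1 to 1, then the turn, a rotation vector about the tool's x, y, z each as a share of pi rad, from -1 to 1, then the gripper command: -1 is fully open, 1 is shut, values between are in proportion. A call has exactly 8 rows; each row is the pose to reach, as a shift and turn from the pose commanded when the call began, along the tool's axes at that moment, turning the shorter way round; what a row does not reach only later rows make up. A row lasts 1/12 s, in which the tool goes at most 41.7 mm and 7.16 degrees, less where a joint would pass 70% of its speed; a pose out of reach is approached as far as the arm can. A call with a number of a shift or a turn outside -1 to 1 is refused whole. A call with a gripper value outside its range is refused whole. The fingers move at their own pace and stop on an object; "force" is the grip in N (left out, the last holds). Time passes only in rows, so rows that repeat a pose let the fingers close, or fill a call up. It gives the time, the measured TCP pose, the force and the opening at its end, in the units of the state.
- readout.read_state(): the state, without advancing time (a new reading comes with each control period).
- read_camera(name): name is "side" or "top"; returns the picture (420x560x3 uint8, red, green, blue); there is no depth.
- camera_params(name): a dict with "fovy" (degrees; the focal length in pixels is half the picture's height over the tangent of half this angle, whatever the lens; pixels are square), "cx", "cy" (the principal point, pixels), "k1" (the pictures are not rectified: a ray, as slopes to the right and down, at radius r is drawn at 1 + k1 r^2 times it, then the intrinsics apply), "rvec" (rotation vector, rad) and "tvec" (3), from world to camera coordinates, as OpenCV has them. Camera axes: x right, y down, z forward; pixel columns grow to the right and rows downward; lengths in m; the calibration is good to about 2 mm. A picture is of the moment at which its call begins. camera_params takes no time and is no camera call.
- bot.finish_job(): hands the job in, once; it reports no verdict.
The state is a dict: "time": time; "q": joint angles; "joint_vel": joint speeds; "joint_torque": joint torques, N m; "tool_pos": TCP position; "tcp_rot": TCP orientation; "wrist_force": force on the tool from outside, world axes, zero at the start; "torque": the same for the moment, N m; "width": opening from 0.0 (shut) to 1.0 (fully open).
Only numpy, scipy, OpenCV 4.12 (cv2) and the standard library are available. Lean on these libraries where they do the work, as an engineer would, in place of code of your own. Each camera call takes 0.05 s, during which the arm holds its last target.

## Working session

There is one attempt and no reset: what is moved stays moved. The work goes in short steps, Python scripts to look and compute and a tool call to move; the robot and the scene stay as the last step left them, time stands still between calls to the robot, and variables do not carry over. Pictures are saved under pics/ and viewed, and the job is handed in when it is done.

Besides the shell and the picture viewer there is one more tool, called after "Emit:" by a JSON object that holds its "op" and its "data", one argument or row to a line. apply_moves: Moves the arm, as the interface text tells. Shift numbers are shares of 1000 mm and turn numbers shares of pi rad, none past 1 either way. Its arguments: {"type":"object","properties":{"plan":{"type":"array","items":{"type":"array","items":{"type":"array","items":{"type":"number","minimum":-1,"maximum":1}}}},"force":{"type":"number"}},"required":["plan"]}

```bash
ls; mkdir -p pics; python3 - <<'E'
from workcell import readout, read_camera, camera_params, bot
import cv2
print(readout.read_state())
for n in("side","top"):
    im=read_camera(n); cv2.imwrite(f"pics/{n}0.png",im[:,:,::-1]); print(n,camera_params(n))
E
```

```text
pics
{'time': 0.0, 'q': array([-1.35492111e+00,  2.64783749e-01,  1.60539530e+00,  1.02692889e-05,
        1.27367117e+00, -3.69075036e-02]), 'joint_vel': array([ 0.00044023, -0.00197692, -0.00043929, -0.00074514, -0.00065338,
        0.00099779]), 'joint_torque': array([-6.82892096e-05, -5.15112376e+01, -3.67313862e+01,  1.02264369e-04,
        1.29425753e-02,  6.59628085e-07]), 'tool_pos': array([ 0.16865659, -0.65283361,  0.22992989]), 'tcp_rot': array([-3.11430203e+00, -3.95725582e-01,  3.01329546e-04]), 'wrist_force': array([ 0.10753589, -0.12937473, -0.16975971]), 'torque': array([-0.01731453, -0.00143736, -0.00195149]), 'width': 1.0002435302833903}
side {'fovy': 45.57919367874253, 'cx': 281.88460592439003, 'cy': 212.1803421276951, 'k1': -0.02998018994343496, 'rvec': array([ 0.40038042, -2.61782816,  1.45650838]), 'tvec': array([0.42267202, 0.19600213, 1.18124325])}
top {'fovy': 56.19741070458986, 'cx': 285.79364250249847, 'cy': 209.40801111592194, 'k1': 0.005692684390196125, 'rvec': array([ 2.18267329, -2.17223733,  0.14948107]), 'tvec': array([-0.1097095 ,  0.47009328,  1.18109872])}
```

View pics/side0.png

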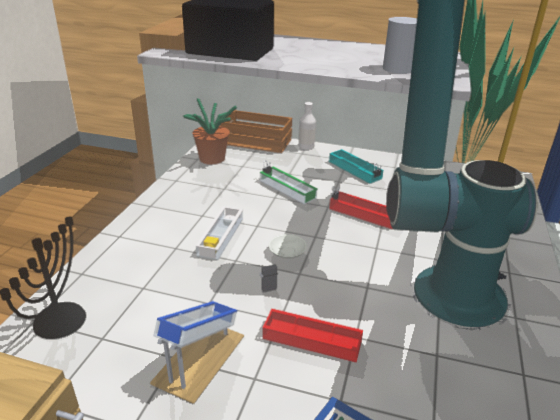

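View pics/top0.png

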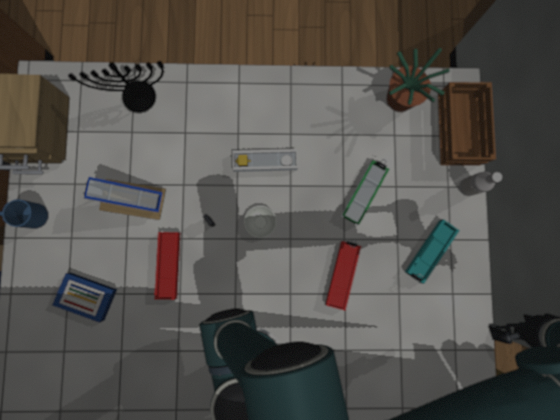

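The side view shows the blue tier on the rack (197,322), the white base (220,232) with the dreidel at its near end, and the green tier (288,184). The top view shows blue (123,195), base (264,160) with the dreidel on the left at (241,159), and green (366,191) with the clip at its upper end.

```bash
cat > h.py <<'E'
import numpy as np, cv2
from scipy.spatial.transform import Rotation as R
from workcell import readout, read_camera, camera_params, bot
P={n:camera_params(n) for n in("side","top")}
def ray(n,uv):
    p=P[n]; f=210/np.tan(np.radians(p['fovy']/2))
    d=(np.array(uv,float)-[p['cx'],p['cy']])/f
    u=d.copy()
    for _ in range(20): u=d/(1+p['k1']*(u@u))
    Rm=R.from_rotvec(p['rvec']).as_matrix()
    return -Rm.T@p['tvec'], Rm.T@np.array([u[0],u[1],1])
def onz(n,uv,z):
    o,d=ray(n,uv); return o+d*(z-o[2])/d[2]
def tri(uvs,uvt):
    o1,d1=ray("side",uvs);o2,d2=ray("top",uvt)
    A=np.stack([d1,-d2],1); s=np.linalg.lstsq(A,o2-o1,rcond=None)[0]
    a,b=o1+d1*s[0],o2+d2*s[1]; return (a+b)/2,np.linalg.norm(a-b)
def proj(n,X):
    p=P[n]; f=210/np.tan(np.radians(p['fovy']/2))
    c=R.from_rotvec(p['rvec']).as_matrix()@np.array(X,float)+p['tvec']
    u=c[:2]/c[2]; u=u*(1+p['k1']*(u@u)); return u*f+[p['cx'],p['cy']]
def snap(n,name):
    im=read_camera(n); cv2.imwrite(f"pics/{name}.png",im[:,:,::-1]); return im
def crop(im,x0,y0,w,h,s,name):
    cv2.imwrite(f"pics/{name}.png",cv2.resize(im[y0:y0+h,x0:x0+w,::-1],None,fx=s,fy=s,interpolation=cv2.INTER_CUBIC))
E
python3 - <<'E'
from h import *
s=cv2.imread("pics/side0.png")[:,:,::-1];t=cv2.imread("pics/top0.png")[:,:,::-1]
a=np.zeros((600,800,3),np.uint8)
def put(im,x0,y0,X,Y):
    a[Y:Y+300,X:X+400]=cv2.resize(np.ascontiguousarray(im[y0:y0+75,x0:x0+100,::-1]),(400,300),interpolation=cv2.INTER_CUBIC)
b=a
put(t,75,160,0,0);put(t,215,125,400,0);put(t,320,155,0,300);put(s,240,150,400,300)
cv2.imwrite("pics/c1.png",a);
a=np.zeros((300,800,3),np.uint8)
put(s,145,295,0,0);put(s,175,195,400,0)
cv2.imwrite("pics/c2.png",a)
E
```

```text
(no output)
```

View pics/c1.png

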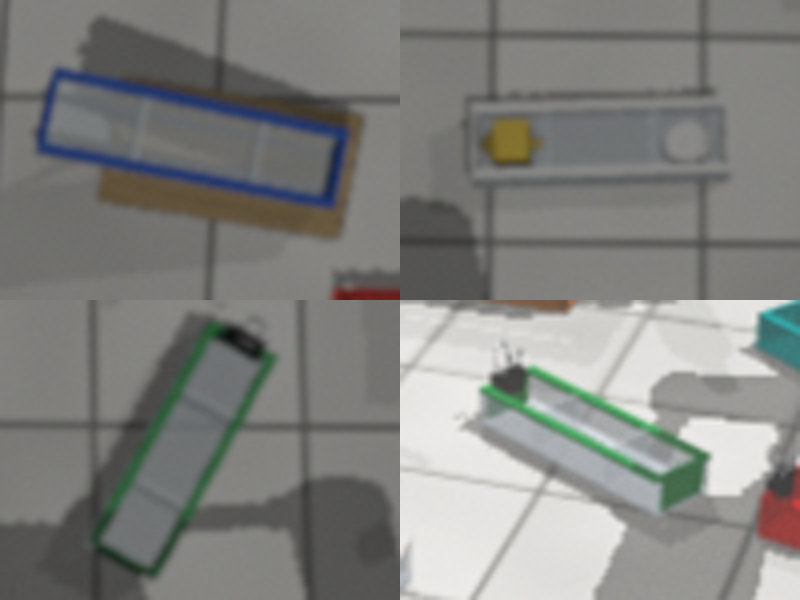

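View pics/c2.png

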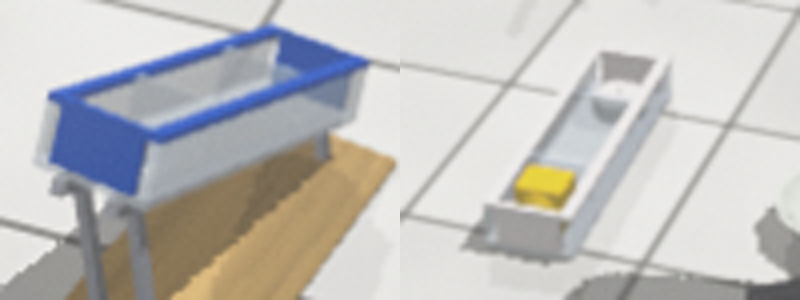

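```bash
python3 - <<'E'
from h import *
for n in P: print(n,ray(n,(280,210)))
def frame(c):
    c=np.array(c);print(c.round(4).tolist());return c
bt=[(89,177.5),(85,198.25),(158,211.75),(162,192)]
bs=[(183,329.25),(157.5,318.75),(213.75,302),(236.75,310.5)]
import itertools
for perm in ([0,1,2,3],[1,0,3,2]):
    X=[tri(bs[perm[i]],bt[i]) for i in range(4)]
    for x,e in X: print(x.round(4),round(e,4))
    c=np.array([x for x,e in X]); print('ctr',c.mean(0), 'ax',(c[0]+c[1]-c[2]-c[3])/2, 'w',c[0]-c[1],c[3]-c[2])
z=.034
for nm,q in (('green',[(373,160.5),(388.75,168.25),(358.25,223.75),(343.25,215)]),('base',[(232.5,150),(295.5,148.75),(297,168.75),(233.75,170.75)])):
    c=np.array([onz("top",u,z) for u in q]);print(nm,c[:,:2].round(4).tolist(),c.mean(0).round(4))
    for i in range(4):
        d=c[(i+1)%4]-c[i]; print('  edge',np.linalg.norm(d).round(4),np.degrees(np.arctan2(d[1],d[0])).round(1))
q=[(261.25,171.75),(272.5,167),(317,189.25),(306.25,195.5)]
c=np.array([onz("side",u,z) for u in q]);print('green side',c[:,:2].round(4).tolist(),c.mean(0).round(4))
q=[(150,52),(201-30,52)]
# base in side: offset 175,195 crop x-400
q=[((605-400)/4+175,55/4+195),((672-400)/4+175,62/4+195),((573-400)/4+175,218/4+195),((490-400)/4+175,205/4+195)]
c=np.array([onz("side",u,z) for u in q]);print('base side',c[:,:2].round(4).tolist(),c.mean(0).round(4))
print('dreidel',onz("top",((512-400)/4+215,141/4+125),.038))
E
```

```text
side (array([0.16650237, 0.98644687, 0.78205091]), array([ 0.23460184, -0.81720392, -0.52647219]))
top (array([ 0.33787821, -0.0750411 ,  1.22809821]), array([ 0.10829294, -0.01210719, -0.99415557]))
[0.5203 0.4298 0.1456] 0.045
[0.5058 0.4437 0.1731] 0.0522
[0.4807 0.2757 0.0746] 0.0511
[0.4922 0.2593 0.0468] 0.0537
ctr [0.49975939 0.35214402 0.11001891] ax [0.02658888 0.16925575 0.09863693] w [ 0.01454475 -0.01393555 -0.02748827] [ 0.01143809 -0.0164351  -0.02772326]
[0.5413 0.4324 0.1584] 0.0025
[0.4863 0.4408 0.1578] 0.0065
[0.4584 0.272  0.0595] 0.0014
[0.5159 0.2622 0.0586] 0.0022
ctr [0.50047537 0.35186713 0.10854624] ax [0.02664664 0.16950034 0.09906334] w [ 0.0550381  -0.00836941  0.00055444] [ 0.05756097 -0.0097831  -0.00089144]
green [[0.6249, -0.3786], [0.6008, -0.4274], [0.4272, -0.3291], [0.4538, -0.2834]] [ 0.5267 -0.3546  0.034 ]
  edge 0.0544 -116.3
  edge 0.1995 150.5
  edge 0.0529 59.8
  edge 0.1959 -29.1
base [[0.6538, 0.0583], [0.6599, -0.1369], [0.5966, -0.1415], [0.5886, 0.0533]] [ 0.6247 -0.0417  0.034 ]
  edge 0.1953 -88.2
  edge 0.0634 -175.8
  edge 0.195 92.4
  edge 0.0655 4.4
green side [[0.6253, -0.3801], [0.6011, -0.4245], [0.4275, -0.3267], [0.4493, -0.2789]] [ 0.5258 -0.3526  0.034 ]
base side [[0.6464, -0.1317], [0.5982, -0.1383], [0.5922, 0.0557], [0.6472, 0.0596]] [ 0.621  -0.0387  0.034 ]
dreidel [0.62084053 0.02510286 0.038     ]
```

```bash
python3 - <<'E'
from h import *
t=cv2.imread("pics/top0.png")
hsv=cv2.cvtColor(t,cv2.COLOR_BGR2HSV)
def comp(lo,hi,box):
    m=cv2.inRange(hsv,lo,hi);k=np.zeros_like(m);x,y,w,h=box;k[y:y+h,x:x+w]=m[y:y+h,x:x+w];return k
def rect(m,z,n="top"):
    ys,xs=np.nonzero(m); pts=np.array([onz(n,(x,y),z)[:2] for x,y in zip(xs,ys)])
    r=cv2.minAreaRect((pts*1000).astype(np.float32)); return r
print('green',rect(comp((45,90,30),(85,255,255),(330,150,70,80)),.034))
# blue: project to tilted plane
m=comp((105,120,40),(130,255,255),(75,165,100,60))
ys,xs=np.nonzero(m)
# base rim rectify
c=(.622,-.041);S=3  # px per mm
dst=[];src=[]
for dx,dy in((.07,.13),(.07,-.13),(-.07,-.13),(-.07,.13)):
    src.append(proj("top",(c[0]+dx,c[1]+dy,.034)));dst.append(((.13-dy)*1000*S,(.07-dx)*1000*S))
H=cv2.getPerspectiveTransform(np.float32(src),np.float32(dst))
im=cv2.warpPerspective(t,H,(260*S,140*S),flags=cv2.INTER_CUBIC)
im=cv2.convertScaleAbs(im,alpha=1.5)
for i in range(-12,13,2): 
    x=int((130-i*10)*S); cv2.line(im,(x,0),(x,10 if i else 40),(0,0,255),1)
for i in range(-6,7,2):
    y=int((70-i*10)*S); cv2.line(im,(0,y),(10 if i else 40,y),(0,0,255),1)
cv2.imwrite("pics/rb.png",im)
E
```

```text
green ((525.8643188476562, -352.2064514160156), (57.35204315185547, 198.93502807617188), 60.67300796508789)
```

View pics/rb.png

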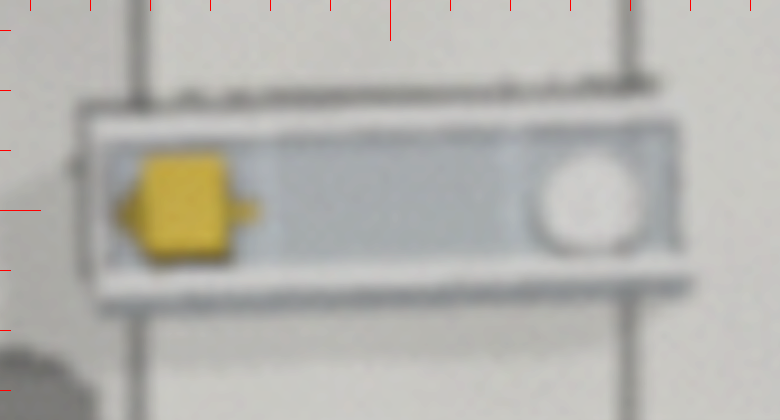

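```bash
cat >> h.py <<'E'
def Rtool(yhead,tilt_z=None):
    """tool matrix: y horizontal at heading deg, z = given unit (default down)"""
    z=np.array([0,0,-1.]) if tilt_z is None else np.array(tilt_z)
    a=np.radians(yhead); y=np.array([np.cos(a),np.sin(a),0]); x=np.cross(y,z); return np.stack([x,y,z],1)
def rel(pos,Rt,s=None,p0=None,R0=None):
    if p0 is None:
        s=readout.read_state(); p0=s['tool_pos'];R0=R.from_rotvec(s['tcp_rot']).as_matrix()
    d=R0.T@(np.array(pos)-p0); r=R.from_matrix(R0.T@Rt).as_rotvec()
    print('shift',d.round(4).tolist(),'turn',(r/np.pi).round(4).tolist(),'dist',np.linalg.norm(d).round(3),'deg',np.degrees(np.linalg.norm(r)).round(1))
BH=81.2
ux=np.array([np.cos(np.radians(BH))*np.cos(np.pi/6),np.sin(np.radians(BH))*np.cos(np.pi/6),.5])
uz=np.array([-np.cos(np.radians(BH))*.5,-np.sin(np.radians(BH))*.5,np.cos(np.pi/6)])
rim=np.array([.5005,.3519,.1085]); und=rim-.034*uz
Rb=Rtool(BH-90,-uz)
E
python3 - <<'E'
from h import *
s=readout.read_state();p0=s['tool_pos'];R0=R.from_rotvec(s['tcp_rot']).as_matrix()
print(und,R0)
w=np.array([.50,-.10,.36]); Rw=Rtool(-12)
rel(w,Rw)
g=und+.13*uz
rel(g,Rb,p0=w,R0=Rw); print(g)
E
```

```text
[0.50310076 0.36869988 0.07905514] [[ 9.68212190e-01  2.50129910e-01 -4.27117676e-04]
 [ 2.50130254e-01 -9.68210013e-01  2.05584251e-03]
 [ 1.00688090e-04 -2.09732683e-03 -9.99997796e-01]]
shift [0.4591, -0.4527, -0.129] turn [-0.0006, -0.0004, -0.3529] dist 0.658 deg 63.5
shift [0.3942, -0.0908, 0.1684] turn [0.0047, 0.1666, -0.0174] dist 0.438 deg 30.2
[0.49315668 0.30446504 0.19163844]
```

Emit:
{"op": "apply_moves", "data": {
  "plan": [
    [[0,0,-0.04,0,0,0,-1],[0.459,-0.453,-0.129,0,0,-0.353,-1],[0.459,-0.453,-0.129,0,0,-0.353,-1],[0.459,-0.453,-0.129,0,0,-0.353,-1],[0.459,-0.453,-0.129,0,0,-0.353,-1],[0.459,-0.453,-0.129,0,0,-0.353,-1],[0.459,-0.453,-0.129,0,0,-0.353,-1],[0.459,-0.453,-0.129,0,0,-0.353,-1]]
  ]
}}

```text
time: 0.77
tool_pos: [0.3175, -0.4035, 0.3109]
tcp_rot: [-2.65, -1.686, -0.0]
wrist_force: [1.1, -0.6, 0.1]
width: 0.996
```

```bash
python3 - <<'E'
from h import *
print(readout.read_state()['q'])
rel([.50,-.10,.36],Rtool(-12))
E
```

```text
[-9.52771882e-01 -8.52154371e-02  1.83715364e+00  1.77042148e-04
  1.39038279e+00 -5.15422054e-01]
shift [0.3523, 0.0367, -0.049] turn [-0.0002, -0.0002, -0.0726] dist 0.358 deg 13.1
```

Emit:
{"op": "apply_moves", "data": {
  "plan": [
    [[0.352,0.037,-0.049,0,0,-0.073,-1],[0.352,0.037,-0.049,0,0,-0.073,-1],[0.352,0.037,-0.049,0,0,-0.073,-1],[0.352,0.037,-0.049,0,0,-0.073,-1],[0.352,0.037,-0.049,0,0,-0.073,-1],[0.352,0.037,-0.049,0,0,-0.073,-1],[0.352,0.037,-0.049,0,0,-0.073,-1],[0.352,0.037,-0.049,0,0,-0.073,-1]]
  ]
}}

```text
time: 1.43
tool_pos: [0.4894, -0.1217, 0.3569]
tcp_rot: [-2.446, -1.972, 0.0]
wrist_force: [0.6, -1.2, -0.0]
width: 0.999
```

```bash
python3 - <<'E'
from h import *
rel(und+.13*uz,Rb)
E
```

```text
shift [0.4172, -0.0867, 0.1652] turn [0.0049, 0.1666, -0.0187] dist 0.457 deg 30.2
```

Emit:
{"op": "apply_moves", "data": {
  "plan": [
    [[0.417,-0.087,0.165,0.005,0.167,-0.019,-1],[0.417,-0.087,0.165,0.005,0.167,-0.019,-1],[0.417,-0.087,0.165,0.005,0.167,-0.019,-1],[0.417,-0.087,0.165,0.005,0.167,-0.019,-1],[0.417,-0.087,0.165,0.005,0.167,-0.019,-1],[0.417,-0.087,0.165,0.005,0.167,-0.019,-1],[0.417,-0.087,0.165,0.005,0.167,-0.019,-1],[0.417,-0.087,0.165,0.005,0.167,-0.019,-1]]
  ]
}}

```text
time: 2.1
tool_pos: [0.491, 0.1882, 0.2352]
tcp_rot: [-2.086, -1.786, -0.559]
wrist_force: [0.8, 1.0, 1.4]
width: 0.999
```

```bash
python3 - <<'E'
from h import *
print(readout.read_state()['q'])
rel(und+.13*uz,Rb)
E
```

```text
[-0.01894508 -0.10904638  2.08538013  0.57324377  1.15582705 -0.09855691]
shift [0.0779, -0.0157, 0.0954] turn [-0.0, -0.0003, -0.0003] dist 0.124 deg 0.1
```

Emit:
{"op": "apply_moves", "data": {
  "plan": [
    [[0.078,-0.016,0.095,0,0,0,-1],[0.078,-0.016,0.095,0,0,0,-1],[0.078,-0.016,0.095,0,0,0,-1],[0.078,-0.016,0.095,0,0,0,-1],[0.078,-0.016,0.095,0,0,0,-1],[0.078,-0.016,0.095,0,0,0,-1],[0.078,-0.016,0.095,0,0,0,-1],[0.078,-0.016,0.095,0,0,0,-1]]
  ]
}}

```text
time: 2.77
tool_pos: [0.4943, 0.3021, 0.1941]
tcp_rot: [-2.086, -1.787, -0.562]
wrist_force: [0.7, 0.2, -0.6]
width: 0.998
```

```bash
python3 - <<'E'
from h import *
print(readout.read_state()['q'])
rel(und+.001*uz,Rb)
s=snap("side","s1");t=snap("top","t1")
crop(s,110,200,190,140,4,"s1c")
crop(t,60,130,190,140,4,"t1c")
E
```

```text
[ 0.21996989 -0.02807773  2.09083379  0.60394429  0.96240477  0.05083949]
shift [0.0005, -0.0017, 0.1322] turn [0.0006, -0.0005, -0.0001] dist 0.132 deg 0.1
```

View pics/s1c.png

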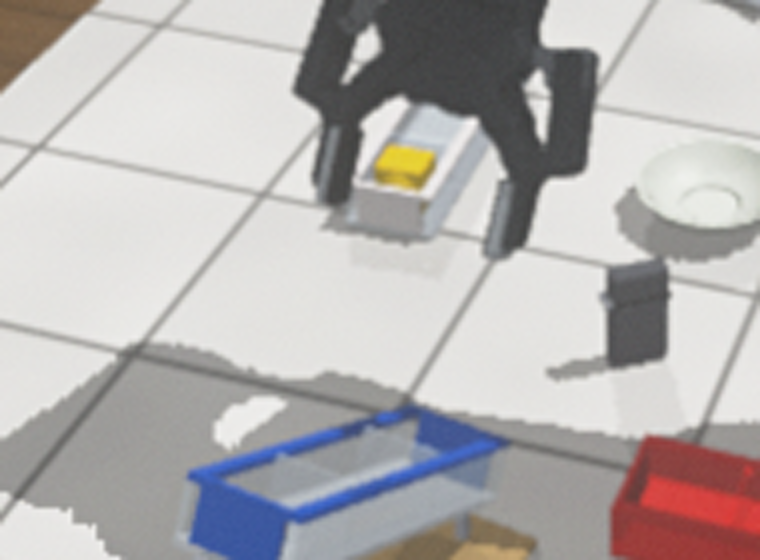

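View pics/t1c.png

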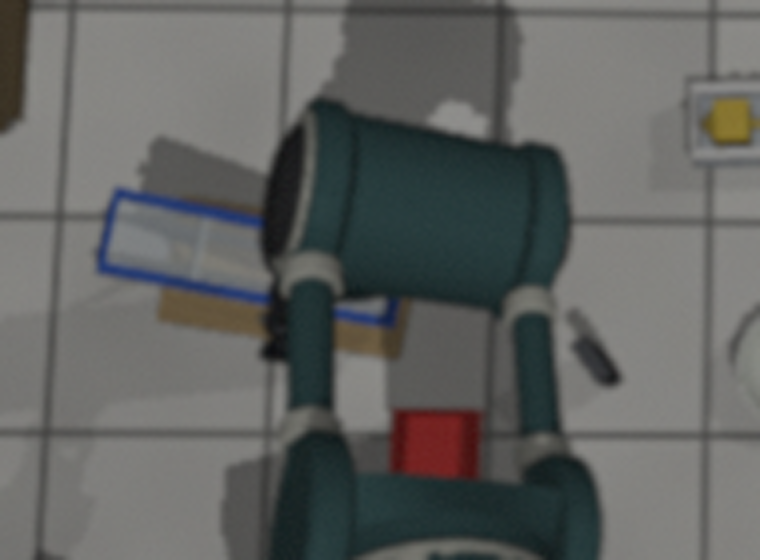

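Side view: the open fingers are above the blue tier, in line with it. The top view is mostly blocked by the wrist. Descending along the tier's normal.

Emit:
{"op": "apply_moves", "data": {
  "plan": [
    [[0,-0.002,0.03,0,0,0,-1],[0,-0.002,0.06,0,0,0,-1],[0,-0.002,0.09,0,0,0,-1],[0,-0.002,0.11,0,0,0,-1],[0,-0.002,0.125,0,0,0,-1],[0,-0.002,0.132,0,0,0,-1],[0,-0.002,0.132,0,0,0,-1],[0,-0.002,0.132,0,0,0,-1]]
  ]
}}

```text
time: 3.53
tool_pos: [0.5019, 0.3685, 0.0795]
tcp_rot: [-2.085, -1.787, -0.561]
wrist_force: [-0.5, -0.4, 0.3]
width: 0.999
```

```bash
python3 - <<'E'
from h import *
rel(und+.001*uz,Rb)
s=snap("side","s2")
crop(s,110,240,190,140,4,"s2c")
E
```

```text
shift [0.0001, 0.0011, -0.0005] turn [0.0001, -0.0004, 0.0001] dist 0.001 deg 0.1
```

View pics/s2c.png

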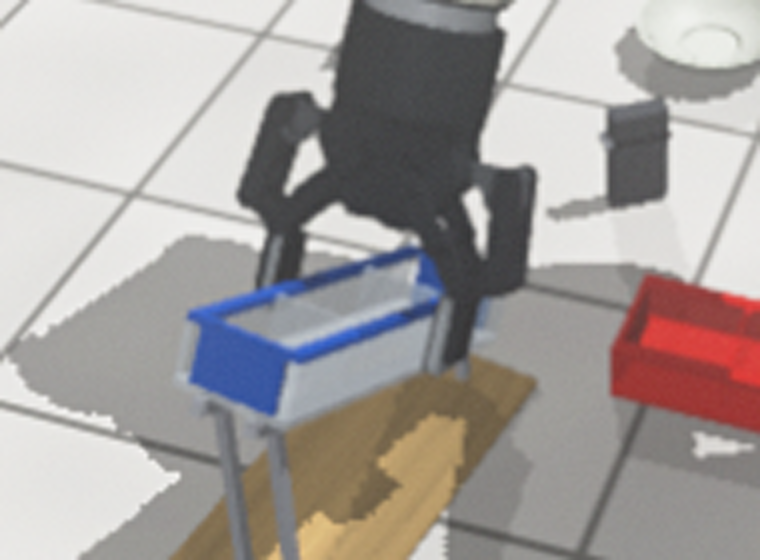

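```bash
python3 - <<'E'
from h import *
s=readout.read_state();p=s['tool_pos'];M=R.from_rotvec(s['tcp_rot']).as_matrix()
o=np.array([110,240])
for nm,X in (('rim c',rim),('und',und),('tip+ near inner',p+M@[0,-.0425,-.013]),('tip other',p+M@[0,.0425,-.013]),('hi rim mid',rim+.1*ux),('lo rim mid',rim-.1*ux)): print(nm,((proj("side",X)-o)*4).round())
for a in(.1,-.1):
  for b in (.03,-.03): print(a,b,((proj("side",rim+a*ux+b*np.cross(uz,ux))-o)*4).round())
E
```

```text
rim c [363. 297.]
und [347. 365.]
tip+ near inner [431. 367.]
tip other [281. 309.]
hi rim mid [245. 338.]
lo rim mid [461. 264.]
0.1 0.03 [303. 361.]
0.1 -0.03 [188. 315.]
-0.1 0.03 [510. 283.]
-0.1 -0.03 [412. 247.]
```

Fingers match the projection and straddle the tier's middle. Closing.

Emit:
{"op": "apply_moves", "data": {
  "plan": [
    [[0,0,0,0,0,0,0],[0,0,0,0,0,0,1],[0,0,0,0,0,0,1],[0,0,0,0,0,0,1],[0,0,0,0,0,0,1],[0,0,0,0,0,0,1],[0,0,0,0,0,0,1],[0,0,0,0,0,0,1]]
  ],
  "force": 45
}}

```text
time: 4.25
tool_pos: [0.5026, 0.3687, 0.0808]
tcp_rot: [-2.084, -1.788, -0.564]
wrist_force: [-1.4, -4.9, 5.3]
width: 0.693
```

```bash
python3 - <<'E'
from h import *
print(readout.read_state()['wrist_force'],readout.read_state()['width']*85)
s=snap("side","s3")
crop(s,110,240,190,140,4,"s3c")
E
```

```text
[-1.43586442 -4.94229064  5.30426195] 58.90244494508058
```

View pics/s3c.png

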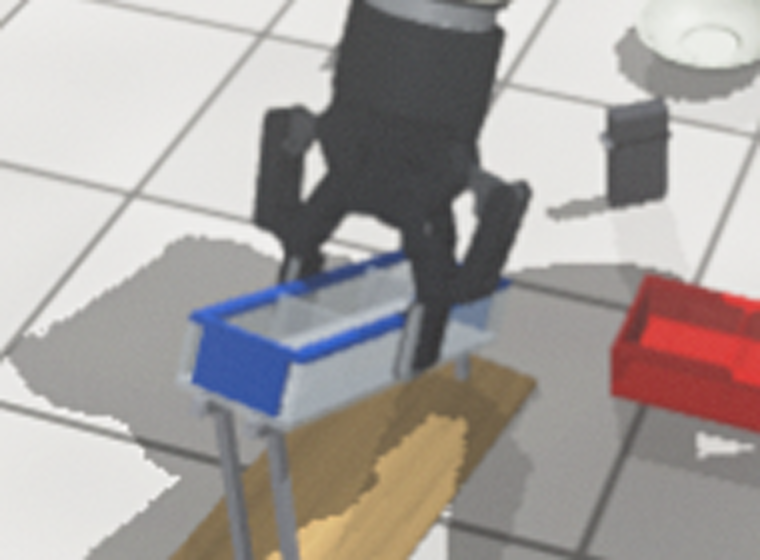

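Emit:
{"op": "apply_moves", "data": {
  "plan": [
    [[0,0,-0.01,0,0,0,1],[0,0,-0.03,0,0,0,1],[0,0,-0.055,0,0,0,1],[0,0,-0.08,0,0,0,1],[0,0,-0.105,0,0,0,1],[0,0,-0.125,0,0,0,1],[0,0,-0.14,0,0,0,1],[0,0,-0.14,0,0,0,1]]
  ]
}}

```text
time: 4.97
tool_pos: [0.4923, 0.2987, 0.2041]
tcp_rot: [-2.085, -1.789, -0.567]
wrist_force: [1.4, 0.3, -0.8]
width: 0.692
```

```bash
python3 - <<'E'
from h import *
print(readout.read_state()['wrist_force'],readout.read_state()['width']*85)
rel([.626,-.102,.20],Rtool(1.8))
s=snap("side","s4")
crop(s,110,200,190,140,4,"s4c")
E
```

```text
[ 1.44516157  0.31133698 -0.81283415] 58.85974452867968
shift [-0.3272, 0.1935, -0.1841] turn [0.0173, -0.1669, -0.0571] dist 0.422 deg 31.9
```

View pics/s4c.png

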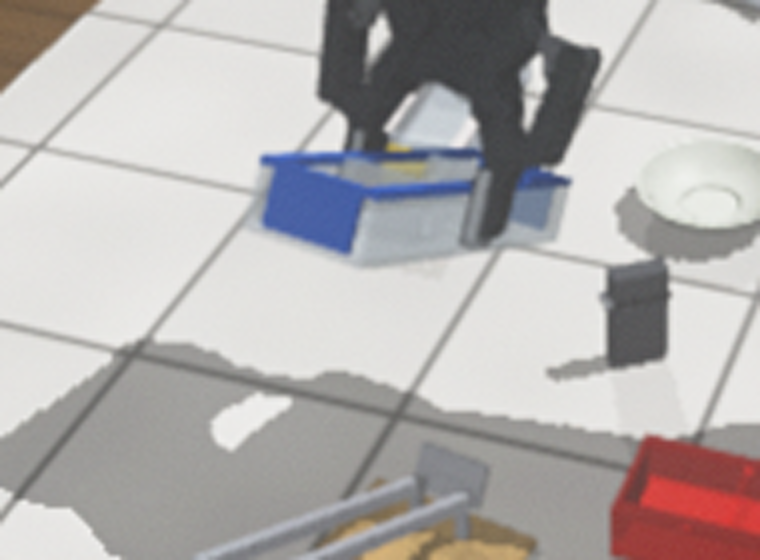

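```bash
cat >> h.py <<'E'
def pitch(uva,uvb,side=-.03):
    s=readout.read_state();p=s['tool_pos'];M=R.from_rotvec(s['tcp_rot']).as_matrix()
    out=[]
    for uv in(uva,uvb):
        o,d=ray("side",uv); n=M[:,1]; k=(n@p+side-n@o)/(n@d); out.append(o+k*d)
    a,b=out;v=a-b
    ang=np.degrees(np.arctan2(v[2],np.hypot(v[0],v[1])))
    print('A',a.round(4),'B',b.round(4),'len',np.linalg.norm(v).round(4),'pitch',ang.round(2),'mid tool',(M.T@((a+b)/2-p)).round(4),'in tool ang',np.degrees(np.arctan2(*(M.T@v)[[2,0]])).round(2))
E
python3 - <<'E'
from h import *
pitch((365/4+110,190/4+200),(570/4+110,180/4+200))
E
```

```text
A [0.4737 0.3813 0.2926] B [0.4469 0.2059 0.184 ] len 0.2081 pitch 31.49 mid tool [ 0.0094 -0.03   -0.0364] in tool ang -1.37
```

Emit:
{"op": "apply_moves", "data": {
  "plan": [
    [[-0.02,0.01,-0.03,0,-0.02,0,1],[-0.32,0.19,-0.18,0.017,-0.167,-0.057,1],[-0.32,0.19,-0.18,0.017,-0.167,-0.057,1],[-0.32,0.19,-0.18,0.017,-0.167,-0.057,1],[-0.32,0.19,-0.18,0.017,-0.167,-0.057,1],[-0.32,0.19,-0.18,0.017,-0.167,-0.057,1],[-0.32,0.19,-0.18,0.017,-0.167,-0.057,1],[-0.32,0.19,-0.18,0.017,-0.167,-0.057,1]]
  ]
}}

```text
time: 5.68
tool_pos: [0.5926, -0.0085, 0.1984]
tcp_rot: [-2.179, -2.256, 0.009]
wrist_force: [1.2, 0.5, -1.1]
width: 0.691
```

```bash
python3 - <<'E'
from h import *
rel([.626,-.102,.16],Rtool(1.8))
E
```

```text
shift [-0.0946, 0.0304, 0.0382] turn [-0.0025, 0.0001, 0.0011] dist 0.106 deg 0.5
```

Emit:
{"op": "apply_moves", "data": {
  "plan": [
    [[-0.095,0.03,0.038,-0.002,0,0.001,1],[-0.095,0.03,0.038,-0.002,0,0.001,1],[-0.095,0.03,0.038,-0.002,0,0.001,1],[-0.095,0.03,0.038,-0.002,0,0.001,1],[-0.095,0.03,0.038,-0.002,0,0.001,1],[-0.095,0.03,0.038,-0.002,0,0.001,1],[-0.095,0.03,0.038,-0.002,0,0.001,1],[-0.095,0.03,0.038,-0.002,0,0.001,1]]
  ]
}}

```text
time: 6.35
tool_pos: [0.6259, -0.1009, 0.1629]
tcp_rot: [2.186, 2.254, 0.001]
wrist_force: [0.6, 0.2, -2.1]
width: 0.694
```

```bash
python3 - <<'E'
from h import *
rel([.626,-.102,.16],Rtool(1.8))
s=snap("side","s5");t=snap("top","t5")
crop(s,150,130,190,140,4,"s5c")
crop(t,190,90,190,140,4,"t5c")
E
```

```text
shift [-0.0011, 0.0001, 0.0029] turn [0.0006, 0.0002, -0.0002] dist 0.003 deg 0.1
```

View pics/s5c.png

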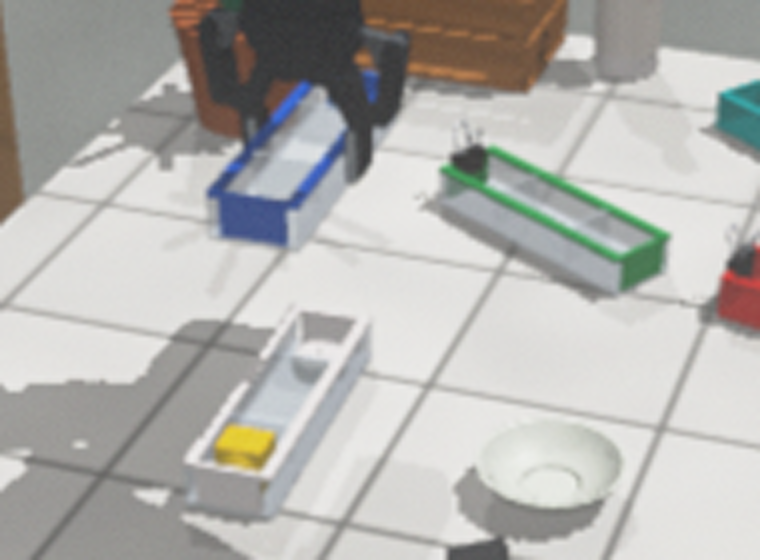

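View pics/t5c.png

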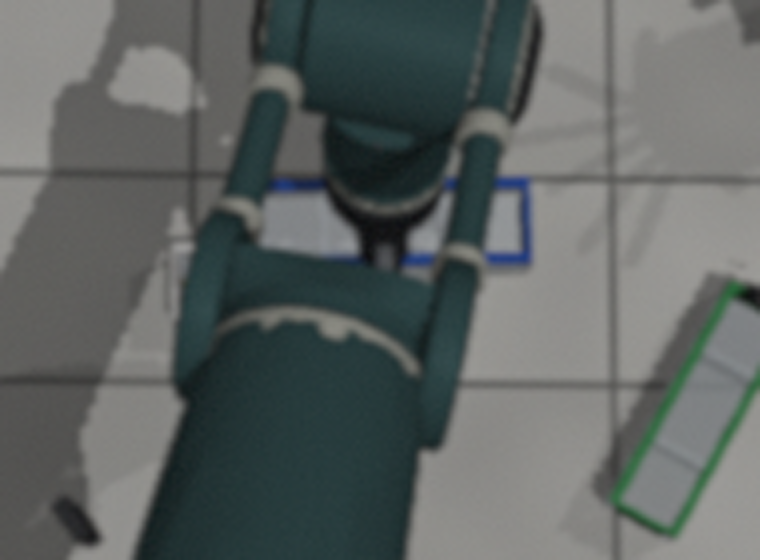

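```bash
python3 - <<'E'
from h import *
print(readout.read_state()['tool_pos'])
for z in (.190,.195):
    print(z,[onz("side",(150+x/4,130+y/4),z).round(4)[:2].tolist() for x,y in((210,193),(293,208))],[onz("top",(190+x/4,90+y/4),z).round(4)[:2].tolist() for x,y in((530,180),(530,263))])
    print(onz("top",(190+400/4,90+182/4),z), onz("top",(190+270/4,90+186/4),z))
print(tri((150+380/4,130+75/4),(190+530/4,90+180/4)))
E
```

```text
[ 0.62600656 -0.10117618  0.16319081]
0.19 [[0.6564, -0.0138], [0.6004, -0.0126]] [[0.6568, -0.2023], [0.5992, -0.2019]]
[ 0.65443199 -0.11381756  0.19      ] [ 0.65062493 -0.0258284   0.19      ]
0.195 [[0.6523, -0.0054], [0.5967, -0.0042]] [[0.6553, -0.2016], [0.598, -0.2013]]
[ 0.65290731 -0.1136308   0.195     ] [ 0.64911859 -0.02606543  0.195     ]
(array([ 0.63468634, -0.2052895 ,  0.19630452]), np.float64(0.039682514276456755))
```

Emit:
{"op": "apply_moves", "data": {
  "plan": [
    [[0,0,0.02,0,0,0,1],[0,0,0.045,0,0,0,1],[0,0,0.07,0,0,0,1],[0,0,0.09,0,0,0,1],[0,0,0.105,0,0,0,1],[0,0,0.115,0,0,0,1],[0,0,0.115,0,0,0,1],[0,0,0.115,0,0,0,1]]
  ]
}}

```text
time: 7.12
tool_pos: [0.626, -0.1021, 0.0476]
tcp_rot: [2.188, 2.253, 0.0]
wrist_force: [0.5, -0.2, -1.5]
width: 0.693
```

```bash
python3 - <<'E'
from h import *
rel([.626,-.101,.036],Rtool(1.8))
print(readout.read_state()['wrist_force'])
s=snap("side","s6");t=snap("top","t6")
crop(s,165,170,140,105,5,"s6c")
crop(t,190,90,190,140,4,"t6c")
E
```

```text
shift [0.0011, 0.0001, 0.0116] turn [0.0004, 0.0003, -0.0006] dist 0.012 deg 0.1
[ 0.48749436 -0.22503331 -1.4714565 ]
```

View pics/s6c.png

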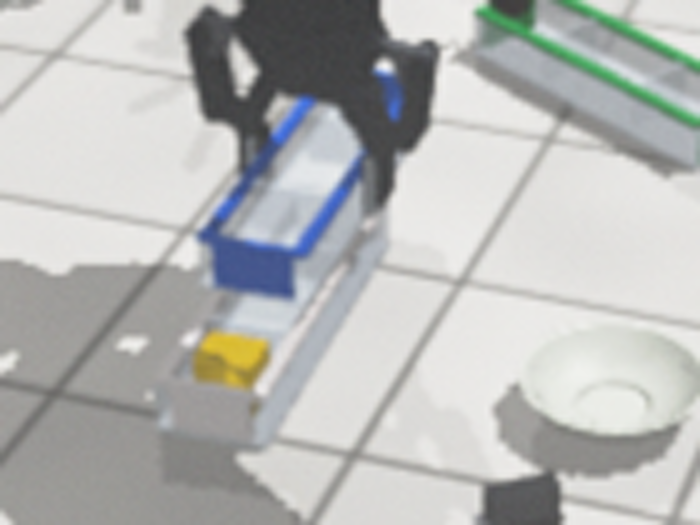

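View pics/t6c.png

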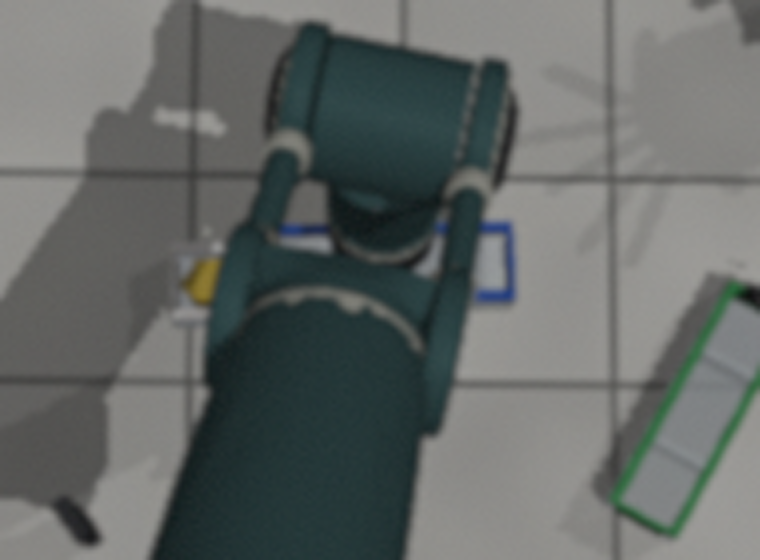

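```bash
python3 - <<'E'
from h import *
f=lambda x,y,z:onz("side",(165+x/5,170+y/5),z).round(4)[:2].tolist()
for z in(.076,.08): print('blue',f(203,236,z),f(302,249,z), 'far', [onz("top",(190+x/4,90+y/4),z).round(4)[:2].tolist() for x,y in((513,225),(513,300))])
print('blue bottom near',f(217,285,.046),f(293,297,.046))
print('base',f(163,380,.034),f(258,398,.034)); 
b=cv2.imread("pics/s6.png"); cv2.imwrite("pics/z.png",cv2.resize(b[205:265,190:250],None,fx=10,fy=10,interpolation=cv2.INTER_CUBIC))
E
```

```text
blue [0.6545, -0.0126] [0.6011, -0.0176] far [[0.657, -0.2032], [0.5995, -0.2028]]
blue [0.6517, -0.007] [0.5986, -0.0119] far [[0.6559, -0.2027], [0.5986, -0.2024]]
blue bottom near [0.6487, -0.0135] [0.6066, -0.0158]
base [0.6474, 0.0585] [0.596, 0.0574]
```

View pics/z.png

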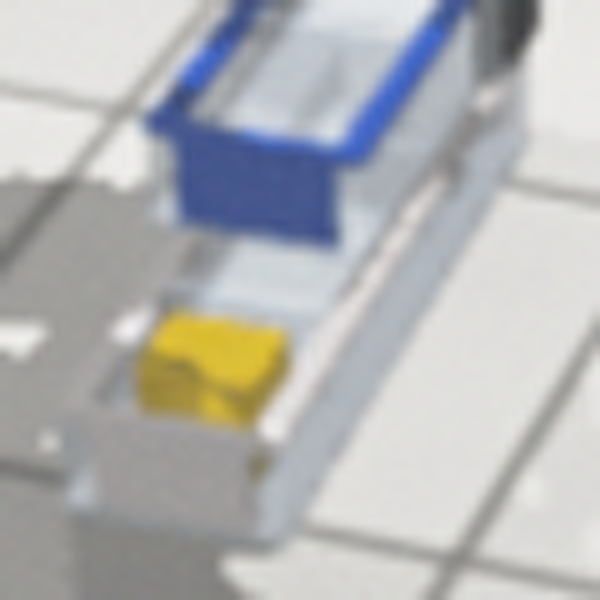

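Emit:
{"op": "apply_moves", "data": {
  "plan": [
    [[0.003,0,0,0,0,0,1],[0.003,0,0.002,0,0,0,1],[0.003,0,0.004,0,0,0,1],[0.003,0,0.006,0,0,0,1],[0.003,0,0.008,0,0,0,1],[0.003,0,0.009,0,0,0,1],[0.003,0,0.01,0,0,0,1],[0.003,0,0.01,0,0,0,1]]
  ]
}}

```text
time: 7.88
tool_pos: [0.6256, -0.0995, 0.037]
tcp_rot: [2.188, 2.252, -0.0]
wrist_force: [-0.2, 0.5, -1.5]
width: 0.697
```

Emit:
{"op": "apply_moves", "data": {
  "plan": [
    [[0,0,0.001,0,0,0,1],[0,0,0.001,0,0,0,1],[0,0,0.002,0,0,0,1],[0,0,0.002,0,0,0,1],[0,0,0.003,0,0,0,1],[0,0,0.003,0,0,0,1],[0,0,0.003,0,0,0,1],[0,0,0.003,0,0,0,1]]
  ]
}}

```text
time: 8.55
tool_pos: [0.626, -0.0995, 0.0345]
tcp_rot: [2.188, 2.252, 0.001]
wrist_force: [-0.3, -0.9, -1.5]
width: 0.699
```

```bash
python3 - <<'E'
from h import *
s=snap("side","s7");print(readout.read_state()['wrist_force'],readout.read_state()['torque'])
crop(s,165,170,140,105,5,"s7c")
E
```

```text
[ 0.87658674  0.5116891  -1.41881853] [-0.04324218 -0.05288865 -0.03720127]
```

View pics/s7c.png

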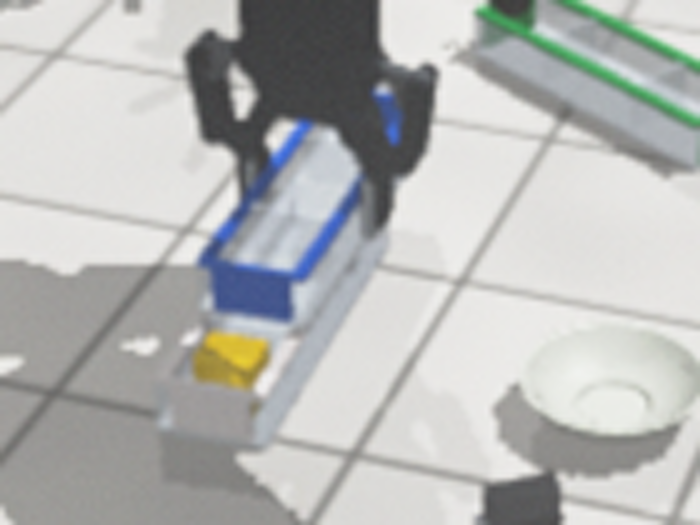

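Emit:
{"op": "apply_moves", "data": {
  "plan": [
    [[0,0,0.001,0,0,0,1],[0,0,0.001,0,0,0,1],[0,0,0.002,0,0,0,1],[0,0,0.002,0,0,0,1],[0,0,0.003,0,0,0,1],[0,0,0.003,0,0,0,1],[0,0,0.003,0,0,0,1],[0,0,0.003,0,0,0,1]]
  ]
}}

```text
time: 9.27
tool_pos: [0.6261, -0.0993, 0.0339]
tcp_rot: [2.188, 2.252, 0.001]
wrist_force: [-6.4, 1.7, 12.3]
width: 0.695
```

```bash
python3 - <<'E'
from h import *
s=snap("side","s8")
cv2.imwrite("pics/z8.png",cv2.resize(s[180:260,185:265,::-1],None,fx=7,fy=7,interpolation=cv2.INTER_CUBIC))
E
```

```text
(no output)
```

View pics/z8.png

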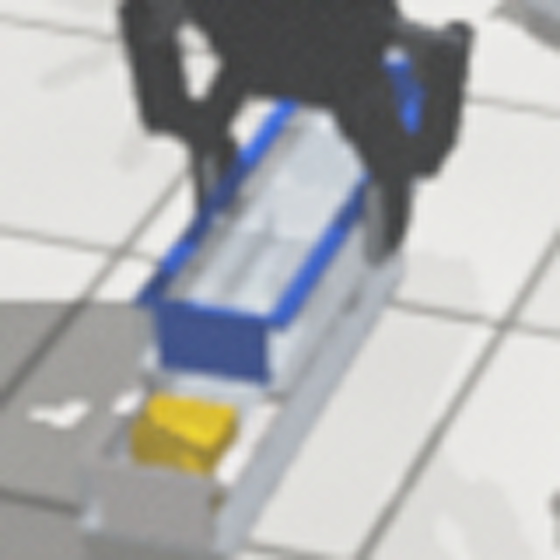

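```bash
python3 - <<'E'
from h import *
f=lambda x,y,z:onz("side",(185+x/7,180+y/7),z).round(4)[:2].tolist()
print('blue',f(145,300,.068),f(282,320,.068),'bottom',f(160,370,.034),f(275,388,.034),'base',f(85,460,.034),f(215,487,.034))
E
```

```text
blue [0.6487, 0.0009] [0.5958, -0.0029] bottom [0.6467, -0.0038] [0.6014, -0.0066] base [0.649, 0.0578] [0.5981, 0.058]
```

Emit:
{"op": "apply_moves", "data": {
  "plan": [
    [[0,0,-0.001,0,0,0,1],[0,0,-0.002,0,0,0,1],[0,0,-0.002,0,0,0,0.2],[0,0,-0.002,0,0,0,-0.4],[0,0,-0.002,0,0,0,-1],[0,0,-0.002,0,0,0,-1],[0,0,-0.002,0,0,0,-1],[0,0,-0.002,0,0,0,-1]]
  ]
}}

```text
time: 9.98
tool_pos: [0.6258, -0.0996, 0.0331]
tcp_rot: [2.188, 2.252, 0.0]
wrist_force: [-0.1, 0.8, 0.3]
width: 0.996
```

Emit:
{"op": "apply_moves", "data": {
  "plan": [
    [[0,0,-0.015,0,0,0,-1],[0,0,-0.04,0,0,0,-1],[0,0,-0.08,0,0,0,-1],[0,0,-0.12,0,0,0,-1],[0,0,-0.16,0,0,0,-1],[0,0,-0.18,0,0,0,-1],[0,0,-0.2,0,0,0,-1],[0,0,-0.2,0,0,0,-1]]
  ]
}}

```text
time: 10.65
tool_pos: [0.6287, -0.1, 0.2397]
tcp_rot: [2.182, 2.246, 0.009]
wrist_force: [-0.9, 0.2, 0.8]
width: 0.997
```

```bash
python3 - <<'E'
from h import *
print(readout.read_state()['q'])
# green: clip heading -29.3 ; axis options for tool y: perpendicular
g=np.array([.526,-.3525])
for yh in (-119.3,60.7): rel([*g,.16],Rtool(yh))
E
```

```text
[-1.96531902e-01  1.79684059e-01  1.69031218e+00 -6.63049244e-04
  1.26004315e+00 -2.25159951e-01]
shift [-0.2492, -0.1108, 0.0792] turn [0.0032, -0.0031, 0.6719] dist 0.284 deg 121.0
shift [-0.2492, -0.1108, 0.0792] turn [0.0027, 0.0027, -0.328] dist 0.284 deg 59.1
```

Emit:
{"op": "apply_moves", "data": {
  "plan": [
    [[-0.249,-0.111,0.06,0,0,-0.328,-1],[-0.249,-0.111,0.06,0,0,-0.328,-1],[-0.249,-0.111,0.06,0,0,-0.328,-1],[-0.249,-0.111,0.06,0,0,-0.328,-1],[-0.249,-0.111,0.06,0,0,-0.328,-1],[-0.249,-0.111,0.06,0,0,-0.328,-1],[-0.249,-0.111,0.06,0,0,-0.328,-1],[-0.249,-0.111,0.06,0,0,-0.328,-1]]
  ]
}}

```text
time: 11.32
tool_pos: [0.5174, -0.3564, 0.1696]
tcp_rot: [-0.88, -3.012, 0.003]
wrist_force: [-0.1, 0.2, -0.0]
width: 1.0
```

```bash
python3 - <<'E'
from h import *
rel([.526,-.3525,.10],Rtool(60.7))
s=snap("side","s9");t=snap("top","t9")
crop(s,160,140,190,140,4,"s9c")
crop(t,210,100,190,140,4,"t9c")
E
```

```text
shift [-0.0054, 0.0081, 0.0695] turn [-0.0009, -0.0009, -0.0183] dist 0.07 deg 3.3
```

View pics/s9c.png

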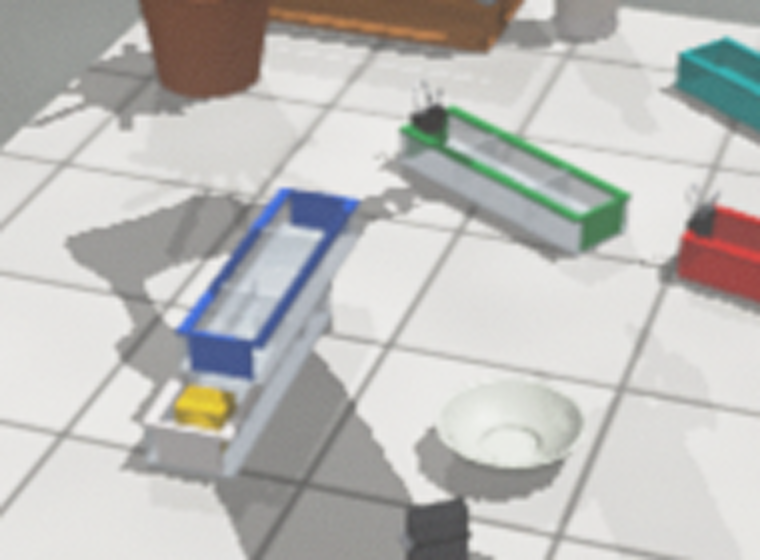

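View pics/t9c.png

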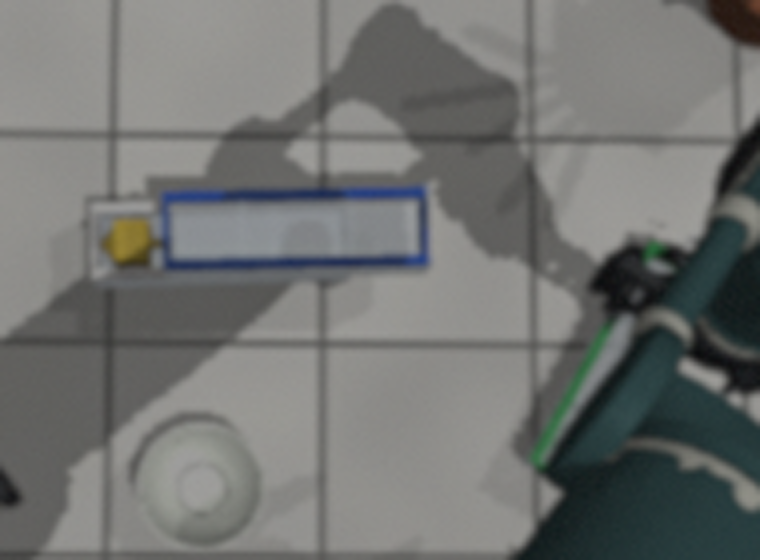

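```bash
python3 - <<'E'
from h import *
t=cv2.imread("pics/t9.png");hsv=cv2.cvtColor(t,cv2.COLOR_BGR2HSV)
m=cv2.inRange(hsv,(105,120,40),(130,255,255));m[:, :200]=0;m[:130]=0;m[180:]=0
k=np.nonzero(m);pts=np.array([onz("top",(x,y),.068)[:2] for y,x in zip(*k)])*1000
print(cv2.minAreaRect(pts.astype(np.float32)))
s=cv2.imread("pics/s9.png");hsv=cv2.cvtColor(s,cv2.COLOR_BGR2HSV)
for q in((180,328),(262,345),(358,205),(285,190)): print(onz("side",(160+q[0]/4,140+q[1]/4),.068).round(4))
print('base near corners top',[onz("top",(210+x/4,100+y/4),.034).round(4)[:2].tolist() for x,y in((88,200),(92,282))])
p=readout.read_state()['tool_pos'];print(proj("top",p),proj("side",p))
E
```

```text
((626.4252319335938, -98.90782928466797), (56.72551345825195, 194.49464416503906), 1.921778917312622)
[ 0.6521 -0.0022  0.068 ]
[ 0.5943 -0.0008  0.068 ]
[ 0.5975 -0.1917  0.068 ]
[ 0.6552 -0.1951  0.068 ]
base near corners top [[0.6538, 0.0599], [0.5893, 0.0556]]
[376.6956141  186.31547472] [291.732826   140.48047362]
```

Emit:
{"op": "apply_moves", "data": {
  "plan": [
    [[-0.005,0.008,0.03,-0.001,-0.001,-0.018,-1],[-0.005,0.008,0.06,-0.001,-0.001,-0.018,-1],[-0.005,0.008,0.069,-0.001,-0.001,-0.018,-1],[-0.005,0.008,0.069,-0.001,-0.001,-0.018,-1],[-0.005,0.008,0.069,-0.001,-0.001,-0.018,-1],[-0.005,0.008,0.069,-0.001,-0.001,-0.018,-1],[-0.005,0.008,0.069,-0.001,-0.001,-0.018,-1],[-0.005,0.008,0.069,-0.001,-0.001,-0.018,-1]]
  ]
}}

```text
time: 12.08
tool_pos: [0.5318, -0.3482, 0.1067]
tcp_rot: [0.796, 3.03, 0.001]
wrist_force: [-0.5, 0.1, 0.2]
width: 1.001
```

```bash
python3 - <<'E'
from h import *
rel([.526,-.3525,.004],Rtool(60.7))
s=snap("side","s10")
crop(s,220,90,150,112,5,"s10c")
E
```

```text
shift [0.0038, -0.0069, 0.1027] turn [0.0008, 0.0027, -0.0008] dist 0.103 deg 0.5
```

View pics/s10c.png

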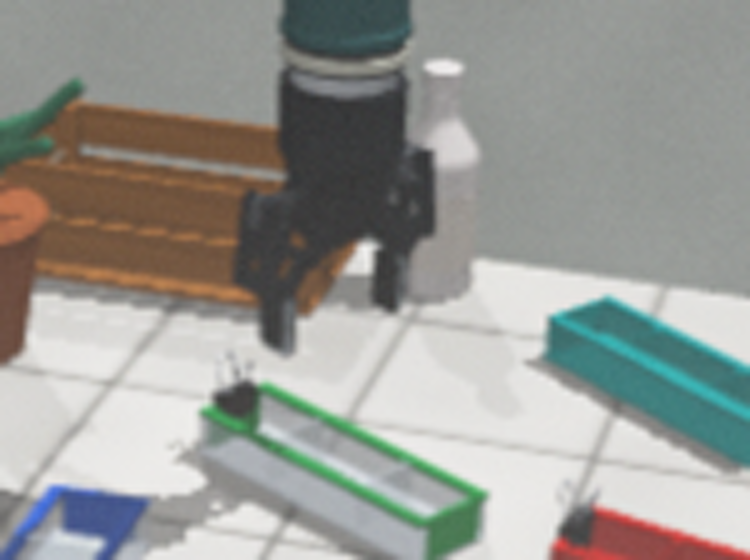

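Emit:
{"op": "apply_moves", "data": {
  "plan": [
    [[0.004,-0.007,0.02,0.001,0.003,0,-1],[0.004,-0.007,0.045,0.001,0.003,0,-1],[0.004,-0.007,0.07,0.001,0.003,0,-1],[0.004,-0.007,0.085,0.001,0.003,0,-1],[0.004,-0.007,0.095,0.001,0.003,0,-1],[0.004,-0.007,0.1,0.001,0.003,0,-1],[0.004,-0.007,0.1,0.001,0.003,0,-1],[0.004,-0.007,0.1,0.001,0.003,0,-1]]
  ]
}}

```text
time: 12.8
tool_pos: [0.5249, -0.3521, 0.0055]
tcp_rot: [-0.797, -3.036, -0.001]
wrist_force: [0.7, 0.1, -0.3]
width: 0.999
```

```bash
python3 - <<'E'
from h import *
rel([.526,-.3525,.004],Rtool(60.7))
s=snap("side","s11")
crop(s,220,110,150,112,5,"s11c")
E
```

```text
shift [-0.0011, 0.0002, 0.0015] turn [-0.0001, -0.001, -0.0007] dist 0.002 deg 0.2
```

View pics/s11c.png

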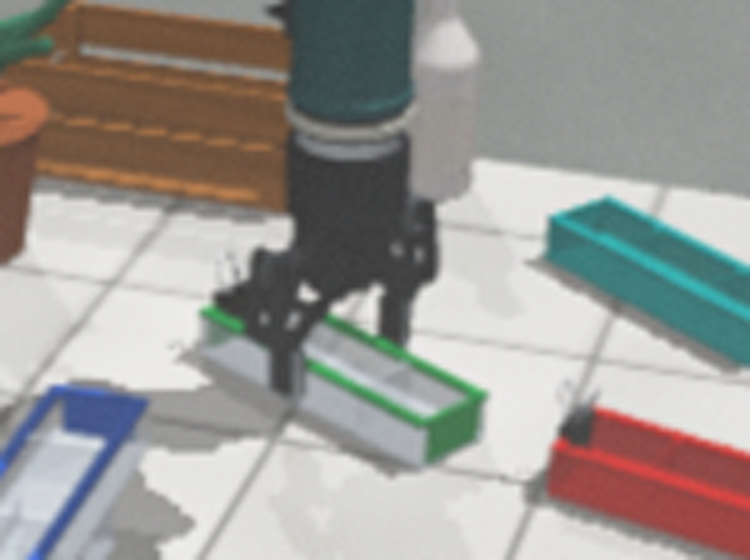

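Fingers straddle the green tier near its middle, clear of the clip at crop (240,300). Closing.

Emit:
{"op": "apply_moves", "data": {
  "plan": [
    [[0,0,0,0,0,0,0],[0,0,0,0,0,0,1],[0,0,0,0,0,0,1],[0,0,0,0,0,0,1],[0,0,0,0,0,0,1],[0,0,0,0,0,0,1],[0,0,0,0,0,0,1],[0,0,0,0,0,0,1]]
  ],
  "force": 45
}}

```text
time: 13.52
tool_pos: [0.5253, -0.3525, 0.0061]
tcp_rot: [-0.797, -3.037, 0.0]
wrist_force: [-0.4, 0.7, 6.9]
width: 0.695
```

Emit:
{"op": "apply_moves", "data": {
  "plan": [
    [[0,0,-0.008,0,0,0,1],[0,0,-0.025,0,0,0,1],[0,0,-0.05,0,0,0,1],[0,0,-0.08,0,0,0,1],[0,0,-0.11,0,0,0,1],[0,0,-0.14,0,0,0,1],[0,0,-0.16,0,0,0,1],[0,0,-0.16,0,0,0,1]]
  ]
}}

```text
time: 14.18
tool_pos: [0.5277, -0.3539, 0.1709]
tcp_rot: [0.797, 3.034, -0.004]
wrist_force: [1.2, -0.7, -0.3]
width: 0.696
```

```bash
python3 - <<'E'
from h import *
print(readout.read_state()['wrist_force'],readout.read_state()['width']*85)
s=snap("side","s12")
crop(s,220,80,150,112,5,"s12c")
rel([.6255,-.040,.18],Rtool(1.8))
E
```

```text
[ 1.21287398 -0.74420502 -0.33291922] 59.15288904581866
shift [0.0675, 0.3213, -0.0124] turn [0.0, 0.0006, 0.3266] dist 0.329 deg 58.8
```

View pics/s12c.png

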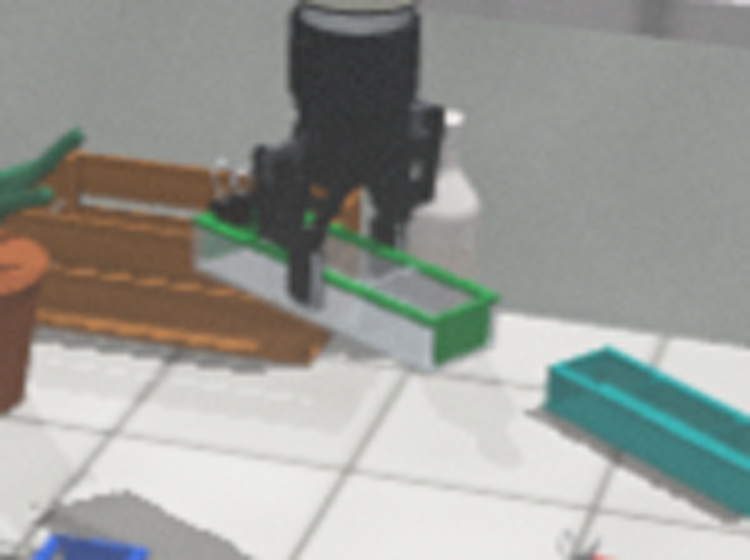

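Emit:
{"op": "apply_moves", "data": {
  "plan": [
    [[0.01,0.03,-0.012,0,0,0.03,1],[0.068,0.321,-0.012,0,0,0.327,1],[0.068,0.321,-0.012,0,0,0.327,1],[0.068,0.321,-0.012,0,0,0.327,1],[0.068,0.321,-0.012,0,0,0.327,1],[0.068,0.321,-0.012,0,0,0.327,1],[0.068,0.321,-0.012,0,0,0.327,1],[0.068,0.321,-0.012,0,0,0.327,1]]
  ]
}}

```text
time: 14.9
tool_pos: [0.616, -0.0549, 0.1739]
tcp_rot: [-2.074, -2.349, 0.006]
wrist_force: [0.4, 0.1, -1.5]
width: 0.691
```

Emit:
{"op": "apply_moves", "data": {
  "plan": [
    [[0,0,0,0,0,0,1],[0,0,0,0,0,0,1],[0,0,0,0,0,0,1],[0,0,0,0,0,0,1],[0,0,0,0,0,0,1],[0,0,0,0,0,0,1],[0,0,0,0,0,0,1],[0,0,0,0,0,0,1]]
  ]
}}

```text
time: 15.57
tool_pos: [0.6175, -0.0579, 0.1769]
tcp_rot: [-2.071, -2.356, 0.002]
wrist_force: [-0.3, 0.2, -1.0]
width: 0.693
```

```bash
python3 - <<'E'
from h import *
rel([.6255,-.040,.11],Rtool(1.8))
E
```

```text
shift [0.0166, 0.0105, 0.0669] turn [-0.0012, -0.0007, 0.0309] dist 0.07 deg 5.6
```

Emit:
{"op": "apply_moves", "data": {
  "plan": [
    [[0.017,0.01,0,-0.001,-0.001,0.031,1],[0.017,0.01,0.02,-0.001,-0.001,0.031,1],[0.017,0.01,0.04,-0.001,-0.001,0.031,1],[0.017,0.01,0.055,-0.001,-0.001,0.031,1],[0.017,0.01,0.067,-0.001,-0.001,0.031,1],[0.017,0.01,0.067,-0.001,-0.001,0.031,1],[0.017,0.01,0.067,-0.001,-0.001,0.031,1],[0.017,0.01,0.067,-0.001,-0.001,0.031,1]]
  ]
}}

```text
time: 16.23
tool_pos: [0.6258, -0.039, 0.1108]
tcp_rot: [2.184, 2.256, -0.0]
wrist_force: [-0.1, -0.4, -1.8]
width: 0.693
```

```bash
python3 - <<'E'
from h import *
rel([.6255,-.040,.11],Rtool(1.8))
s=snap("side","s13");t=snap("top","t13")
crop(s,165,150,140,105,5,"s13c")
crop(t,190,90,140,105,5,"t13c")
E
```

```text
shift [-0.001, -0.0004, 0.0008] turn [0.0003, 0.0003, 0.0002] dist 0.001 deg 0.1
```

View pics/s13c.png

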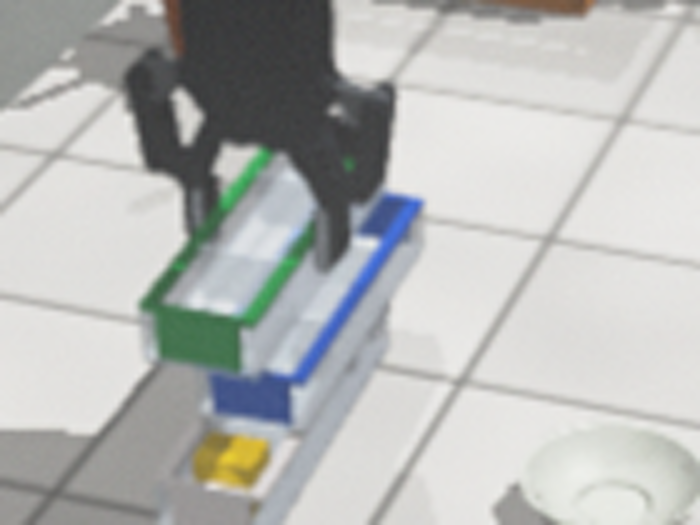

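View pics/t13c.png

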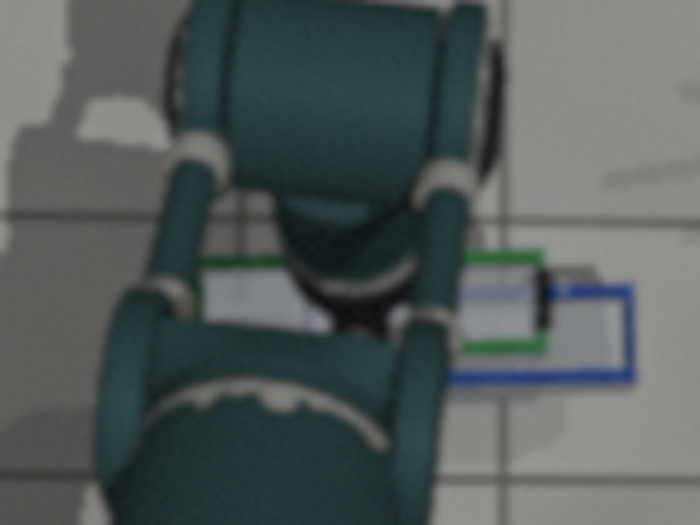

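```bash
python3 - <<'E'
from h import *
for z in (.136,.14):
  print([onz("side",(165+x/5,150+y/5),z).round(4)[:2].tolist() for x,y in((143,304),(252,321))],[onz("top",(190+x/5,90+y/5),z).round(4)[:2].tolist() for x,y in((545,251),(545,351),(198,258))])
print('blue',[onz("top",(190+x/5,90+y/5),.068).round(4)[:2].tolist() for x,y in((635,286),(635,384))])
E
```

```text
[[0.6523, 0.0551], [0.5963, 0.0524]] [[0.6574, -0.1415], [0.5992, -0.1415], [0.6511, 0.0556]]
[[0.6493, 0.0609], [0.5936, 0.0582]] [[0.6563, -0.1413], [0.5983, -0.1413], [0.65, 0.0551]]
blue [[0.6562, -0.2002], [0.5958, -0.1999]]
```

Emit:
{"op": "apply_moves", "data": {
  "plan": [
    [[0.002,0,0.008,0,0,0,1],[0.002,0,0.016,0,0,0,1],[0.002,0,0.022,0,0,0,1],[0.002,0,0.028,0,0,0,1],[0.002,0,0.031,0,0,0,1],[0.002,0,0.033,0,0,0,1],[0.002,0,0.034,0,0,0,1],[0.002,0,0.034,0,0,0,1]]
  ]
}}

```text
time: 17.0
tool_pos: [0.6249, -0.0368, 0.0755]
tcp_rot: [-2.185, -2.257, 0.002]
wrist_force: [-0.3, 0.3, -2.1]
width: 0.696
```

Emit:
{"op": "apply_moves", "data": {
  "plan": [
    [[0,0,0.001,0,0,0,1],[0,0,0.001,0,0,0,1],[0,0,0.002,0,0,0,1],[0,0,0.002,0,0,0,1],[0,0,0.003,0,0,0,1],[0,0,0.003,0,0,0,1],[0,0,0.003,0,0,0,1],[0,0,0.003,0,0,0,1]]
  ]
}}

```text
time: 17.67
tool_pos: [0.6254, -0.0369, 0.0741]
tcp_rot: [2.185, 2.257, -0.001]
wrist_force: [-1.8, -0.6, 5.3]
width: 0.695
```

```bash
python3 - <<'E'
from h import *
s=snap("side","s14");t=snap("top","t14")
crop(s,165,150,140,105,5,"s14c")
print(readout.read_state()['torque'])
E
```

```text
[0.14566666 0.47958421 0.02588433]
```

View pics/s14c.png

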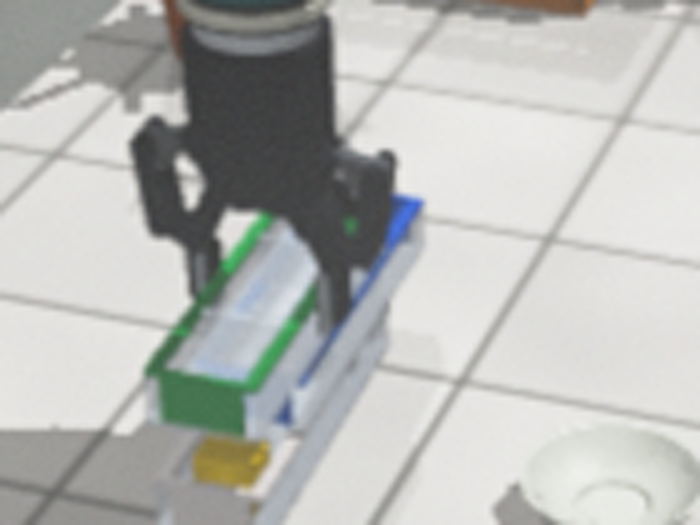

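```bash
python3 - <<'E'
from h import *
for z in (.102,.105):
  print([onz("side",(165+x/5,150+y/5),z).round(4)[:2].tolist() for x,y in((147,373),(258,388))])
t=cv2.imread("pics/t14.png")
cv2.imwrite("pics/t14c.png",cv2.resize(t[90:195,190:330],None,fx=5,fy=5,interpolation=cv2.INTER_CUBIC))
E
```

```text
[[0.6487, 0.0638], [0.5922, 0.0586]]
[[0.6466, 0.0679], [0.5903, 0.0627]]
```

View pics/t14c.png

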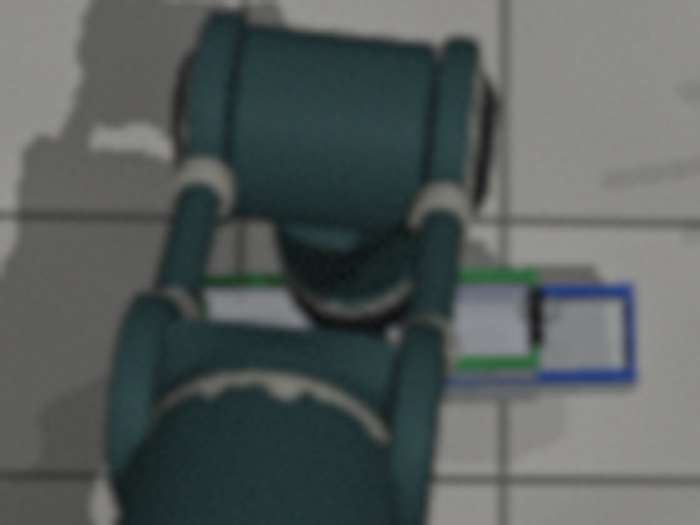

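Emit:
{"op": "apply_moves", "data": {
  "plan": [
    [[0,0,-0.001,0,0,0,1],[0,0,-0.001,0,0,0,1],[0,0,-0.001,0,0,0,0.2],[0,0,-0.001,0,0,0,-0.4],[0,0,-0.001,0,0,0,-1],[0,0,-0.001,0,0,0,-1],[0,0,-0.001,0,0,0,-1],[0,0,-0.001,0,0,0,-1]]
  ]
}}

```text
time: 18.43
tool_pos: [0.6248, -0.0367, 0.0735]
tcp_rot: [-2.185, -2.257, 0.002]
wrist_force: [-0.5, 0.8, -0.2]
width: 0.995
```

Emit:
{"op": "apply_moves", "data": {
  "plan": [
    [[0,0,-0.01,0,0,0,-1],[0,0,-0.03,0,0,0,-1],[0,0,-0.06,0,0,0,-1],[0,0,-0.1,0,0,0,-1],[0,0,-0.14,0,0,0,-1],[0,0,-0.18,0,0,0,-1],[0,0,-0.2,0,0,0,-1],[0,0,-0.2,0,0,0,-1]]
  ]
}}

```text
time: 19.1
tool_pos: [0.6287, -0.037, 0.283]
tcp_rot: [2.178, 2.249, 0.012]
wrist_force: [0.0, 0.4, 0.8]
width: 0.997
```

Emit:
{"op": "apply_moves", "data": {
  "plan": [
    [[-0.25,-0.1,0,0,0,0,-1],[-0.25,-0.1,0,0,0,0,-1],[-0.25,-0.1,0,0,0,0,-1],[-0.25,-0.1,0,0,0,0,-1],[-0.25,-0.1,0,0,0,0,-1],[-0.25,-0.1,0,0,0,0,-1],[-0.25,-0.1,0,0,0,0,-1],[-0.25,-0.1,0,0,0,0,-1]]
  ]
}}

```text
time: 19.77
tool_pos: [0.5309, -0.2937, 0.2734]
tcp_rot: [-2.19, -2.252, 0.005]
wrist_force: [0.4, 1.5, 0.4]
width: 1.001
```

```bash
python3 - <<'E'
from h import *
s=snap("side","s15");t=snap("top","t15")
crop(s,165,150,140,105,5,"s15c")
crop(t,190,90,140,105,5,"t15c")
hsv=cv2.cvtColor(np.ascontiguousarray(t[:,:,::-1]),cv2.COLOR_BGR2HSV)
m=cv2.inRange(hsv,(45,90,30),(85,255,255));m[:,:200]=0;m[:,330:]=0;m[:120]=0;m[200:]=0
k=np.nonzero(m);pts=np.array([onz("top",(x,y),.102)[:2] for y,x in zip(*k)])*1000
print(cv2.minAreaRect(pts.astype(np.float32)))
E
```

```text
((625.032470703125, -37.52666473388672), (57.120365142822266, 196.07508850097656), 1.4959111213684082)
```

View pics/s15c.png

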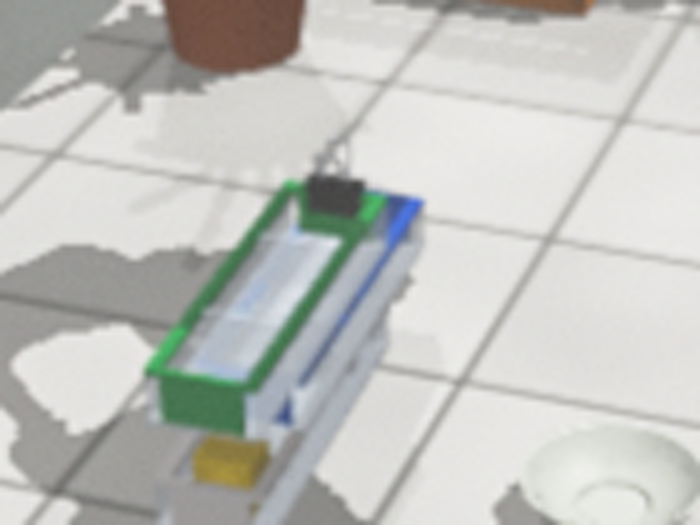

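View pics/t15c.png

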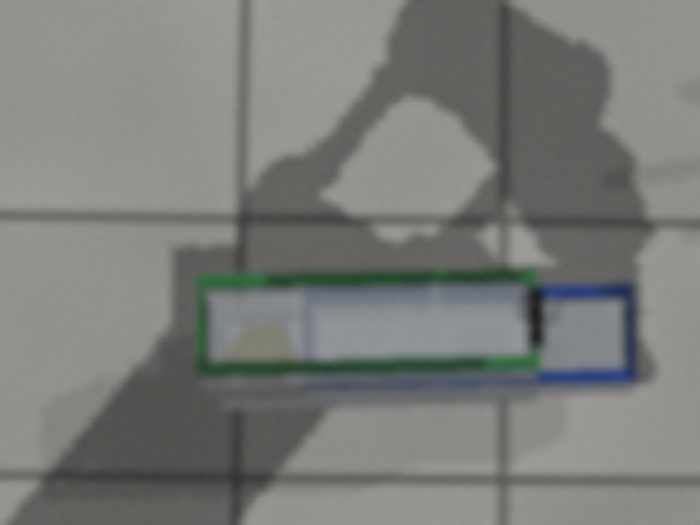

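Emit:
{"op": "apply_moves", "data": {
  "plan": [
    [[0,0,0,0,0,0,-1],[0,0,0,0,0,0,-1],[0,0,0,0,0,0,-1],[0,0,0,0,0,0,-1],[0,0,0,0,0,0,-1],[0,0,0,0,0,0,-1],[0,0,0,0,0,0,-1],[0,0,0,0,0,0,-1]]
  ]
}}

```text
time: 20.53
tool_pos: [0.5333, -0.2896, 0.2741]
tcp_rot: [2.185, 2.257, -0.002]
wrist_force: [0.4, -0.9, -0.8]
width: 0.996
```

```bash
python3 - <<'E'
from h import *
print(bot.finish_job(), readout.read_state()['time'])
E
```

```text
the job is handed in; nothing more can be done
the job is handed in; nothing more can be done
```

The zigzag stack is built and handed in at about 20.5 s of the 64 s allowed. The hand-in gives no verdict, so these results come from my own camera checks:

| Tier | Lengthwise, relative to the white tier | Sideways | In line |
|---|---|---|---|
| Blue, on the white tier | about 59 mm away from the dreidel (top view), about 58 mm (side view) | within about 1 mm (top view) | within about 0.3° |
| Green, on the blue tier | about 2.5 mm off the white tier's centre | within about 1 mm | within about 0.5° |

- **Orientation:** The green tier's clip is at the end away from the dreidel.
- **Bystanders:** The dreidel and dish looked unmoved. The lighter was outside my last close-up views, and the arm kept well clear of it.
- **Gripper:** It was open and well clear of the stack at hand-in.
- **Disagreements:** The two cameras differed by 2–4 mm on absolute positions, so I compared positions within each view.
- **Not measured directly:** I judged level and resting height from how the tiers looked and from the tool height at contact.

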